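# Unstack weldment parts into their fixture nests

## Robot

A 6-joint arm with a two-finger parallel gripper is mounted at the origin on the work surface. World frame = base frame: x ahead of the robot, y to its left, z up, the work surface at z = 0. Lengths are in mm, angles in rad, forces in N, time in s.
With the tool pointing down it reaches from about 350 to 875 mm from the base axis. Payload 4.2 kg.
Tool frame: the origin (TCP) lies on the mounting face of the last link; the fingertips stand 173 mm ahead of it and the grasp point (between the pads) lies 155 mm ahead of it; z points along the fingers, y is the direction in which the jaws open and shut (so a half turn about z gives the same grasp; the last joint's range is limited). The gripper opens to 85 mm and grips with 20 to 120 N. Pads are 22 mm wide; open, the fingers measure 114 mm over their backs; the gripper's body (76 mm by 85 mm) begins 54 mm behind the grasp point. The pads swing forward as they close: fully open they stand 13 mm farther back than shut.
Start: joints at [1.59, 0.385, 0.008, 0, -1.194, -0.259], TCP at [148.411, 607.103, 404.712] pointing down, gripper open.
Joint ranges: [-3.14, 3.14], [-1.21, 2.06], [-1.07, 1.41], [-3.16, 2.05], [-2.99, -0.16], [-3.1, 3.1]. Speed limits (rad/s): [2.79, 2.79, 3.14, 3.14, 3.14, 3.14].

## Interface

Orientations are given as a unit quaternion [x, y, z, w].
In Python, from bench import arm gives the robot as it stands.
- The arm moves only by the shell command python3 -m jog 'ROWS' [OPENING]. ROWS is JSON, a list that holds one entry, the list of rows, each a list of 4 numbers: the shift along the tool's x, y, z in mm, then the turn about the tool's z in degrees. In form: [[[x, y, z, spin], ...]]. A call has exactly 5 rows; each row is the pose to reach, as a shift and turn from the pose measured when the call began, along the tool's axes at that moment; what a row does not reach only later rows make up. A row lasts 1/8 s, in which the tool goes at most 62.5 mm and 10.7 degrees, less where a joint would pass 70% of its speed; a pose out of reach is approached as far as the arm can. A call with a gripper value outside its range is refused whole. OPENING is the finger opening in mm, from 0 to 85.4, set as the call begins (- or left out, the last holds). The fingers move at their own pace and stop on an object; the grip force is fixed at half the most. Time passes only in rows, so rows that repeat a pose let the fingers close, or fill a call up. It gives the time, the measured TCP pose, the force and the opening at its end, in the units of the state.
- arm.read_state(): the state, without advancing time (a new reading comes with each control period).
- arm.get_image(name): name is "side" or "top" or "wrist"; returns (picture, depth): 384x512x3 uint8, blue, green, red; 384x512 float32, mm along the optical axis (not along the pixel's ray), 0 where there is no reading.
- arm.camera_params(name): a dict with "mtx" (3x3 intrinsics, pixels), "k1" (the pictures are not rectified: a ray, as slopes to the right and down, at radius r is drawn at 1 + k1 r^2 times it, then the intrinsics apply), "R" (3x3) and "t" (3): a world point X has camera coordinates R X + t. Camera axes: x right, y down, z forward; pixel columns grow to the right and rows downward; lengths in mm; the calibration is good to about 2 mm. A picture is of the moment at which its call begins: read the wrist's pose just before it. camera_params takes no time and is no camera call; for the wrist camera it gives the pose at the moment of the call.
- arm.job_done(): hands the job in, once; it reports no verdict.
The state is a dict: "clock": time; "joints": joint angles; "joint_vel": joint speeds; "joint_efforts": joint torques, N m; "position": TCP position; "ee_rot": TCP orientation; "contact_force": force on the tool from outside, world axes, zero at the start; "wrist_torque": the same for the moment, N m; "gripper_width": finger opening in mm.
Only numpy, scipy, OpenCV 4.12 (cv2) and the standard library are available. Lean on these libraries where they do the work, as an engineer would, in place of code of your own. Each camera call takes 0.05 s, during which the arm holds its last target.

## Task

Take the stack of steel parts on the plywood pallet apart from the top down, and set each part upright and flat inside the rim of the fixture nest made for its shape and size: the bush in the small ring, then the hexagonal boss in the hexagon, then the flange in the large ring, and last the rectangular plate between its four corner angles. Set the parts down, do not let them fall, and do not knock over the spray can.

Things in the scene. Friction and masses are not known exactly. Their poses are not given: they have to be found in the camera images.
- bush: Small round bush, top of the stack: outside diameter 30 mm, bore 14 mm, 28 mm tall, about 0.12 kg. Origin: centre of its underside; z is its axis, up. Bare steel, loose.
- hex_boss: Hexagonal boss, second from the top: 42 mm across flats (48.5 mm across corners), 22 mm tall, about 0.24 kg, dark round bore mark on top. Origin: centre of its underside; z up; x is square to a pair of flats (so are the directions 60 and 120 degrees from x). Bare steel, loose.
- flange: Round flange, third from the top: outside diameter 60 mm, bore 26 mm, 20 mm thick, four small bolt-hole marks, about 0.36 kg. Origin: centre of its underside; z is its axis, up. Bare steel, loose.
- base_plate: Rectangular plate, bottom of the stack, lying on a fixed plywood pallet (130 x 110 mm, 18 mm high): 84 mm along its x, 56 mm along its y, 14 mm thick, dark hole marks near the corners, about 0.5 kg. Origin: centre of its underside; z up. Parts above it lie a few mm off centre. Bare steel, loose.
- nest_bush: Grey 96 x 96 mm fixture plate, nest of the bush. Fixed; moves from start to start. Origin: centre of its underside; z up. Floor 6 mm above the origin; on it a bare rim 4 mm high, 6 mm thick (rim top at 10 mm), a small ring, inside diameter 46 mm, about the centre.
- nest_hex: Grey 96 x 96 mm fixture plate, nest of the hexagonal boss. Fixed; moves from start to start. Origin: centre of its underside; z up. Floor 6 mm above the origin; on it a bare rim 4 mm high, 6 mm thick (rim top at 10 mm), a hexagon 58 mm across its inside flats about the centre; x is square to a pair of flats. The boss fits in it at any heading.
- nest_flange: Grey 96 x 96 mm fixture plate, nest of the flange. Fixed; moves from start to start. Origin: centre of its underside; z up. Floor 6 mm above the origin; on it a bare rim 4 mm high, 6 mm thick (rim top at 10 mm), a large round ring of inside diameter 76 mm about the centre.
- nest_plate: Grey 122 (x) by 94 (y) mm fixture plate, nest of the rectangular plate. Fixed; moves from start to start. Origin: centre of its underside; z up. Floor 6 mm above the origin; on it a bare rim 4 mm high, 6 mm thick (rim top at 10 mm), as four corner angles enclosing 100 mm (x) by 72 mm (y), open between for 68 mm (x), 36 mm (y). Long side of the part along x, either way round.
- spray_can: Bystander: white spray can with a red cap, diameter 54 mm, 150 mm tall, standing loose among the nests; origin at the centre of its underside, z up. Not to be knocked over.
Not all that is in view belongs to the job. What is shaped like the hex_boss but blue or purple is not meant.

How it is judged:
By the outcome, as a careful person would: the job done as asked, in the order asked, and still so for the second after the job is handed in, with the robot touching nothing.
It also fails if it takes over 128 s, if anything falls off the work surface, if the arm or the gripper's body presses on something with over 40 N, if the wrist force passes 120 N, or if a joint passes its speed limit or range.

## Working session

There is one attempt and no reset: what is moved stays moved. The work goes in short steps, Python scripts to look and compute and a shell command to move; the robot and the scene stay as the last step left them, time stands still between calls to the robot, and variables do not carry over. Pictures are saved under pics/ and viewed, and the job is handed in when it is done.

```bash
ls; mkdir -p pics
cat > h.py <<'E'
import numpy as np,cv2
from bench import arm
def snap(n,f):
    p=arm.camera_params(n); im,d=arm.get_image(n); cv2.imwrite('pics/'+f+'.png',im); np.savez('pics/'+f+'.npz',im=im,d=d,**{k:np.array(v) for k,v in p.items()}); return im,d,p
def load(f):
    z=np.load('pics/'+f+'.npz'); return z['im'],z['d'],{k:z[k] for k in('mtx','k1','R','t')}
def rays(p,uv):
    K=np.array(p['mtx'],float); k=float(p['k1']); uv=np.atleast_2d(np.array(uv,float))
    x=np.stack([(uv[:,0]-K[0,2])/K[0,0],(uv[:,1]-K[1,2])/K[1,1]],1)
    y=x.copy()
    for _ in range(30): y=x/(1+k*(y**2).sum(1,keepdims=True))
    return np.c_[y,np.ones(len(y))]
def atz(p,uv,z):
    R=np.array(p['R']);t=np.array(p['t']); c=-R.T@t; d=rays(p,uv)@R
    return c+d*((z-c[2])/d[:,2])[:,None]
def pts(p,d):
    h,w=d.shape; v,u=np.mgrid[:h,:w]; r=rays(p,np.c_[u.ravel(),v.ravel()])*d.reshape(-1,1)
    X=(r-np.array(p['t']))@np.array(p['R']); return X.reshape(h,w,3)
def proj(p,X):
    c=np.atleast_2d(X)@np.array(p['R']).T+np.array(p['t']); s=c[:,:2]/c[:,2:]; s=s*(1+float(p['k1'])*(s**2).sum(1,keepdims=True))
    K=np.array(p['mtx']); return np.c_[s[:,0]*K[0,0]+K[0,2],s[:,1]*K[1,1]+K[1,2]]
E
python3 - <<'E'
from h import *
print(arm.read_state())
for n in('top','side','wrist'):
    im,d,p=snap(n,n+'0'); print(n,p['mtx'],p['k1'],-np.array(p['R']).T@np.array(p['t']))
E
```

```text
pics
{'clock': 0.0, 'joints': array([ 1.58959133e+00,  3.85546274e-01,  6.63340320e-03, -4.80724749e-04,
       -1.19399005e+00, -2.58625210e-01]), 'joint_vel': array([ 0.00156106,  0.00138753,  0.00040026,  0.00127026,  0.00061071,
       -0.00059831]), 'joint_efforts': array([ 3.44057644e-04, -3.92283154e+01,  1.88396269e+01,  4.18603912e+00,
       -4.68648796e-03,  4.55677224e-06]), 'position': array([148.36413128, 606.92519826, 403.63305893]), 'ee_rot': array([ 9.92807608e-01, -1.19715889e-01, -7.56254282e-05,  1.07407162e-03]), 'contact_force': array([-0.17737979, -0.68814284,  0.13458888]), 'wrist_torque': array([-0.00270936,  0.04205557, -0.00347985]), 'gripper_width': 85.11490112382138}
top [[432.66094667   0.         255.28114337]
 [  0.         432.66094667 188.35359238]
 [  0.           0.           1.        ]] -0.16112017297457482 [ 556.44257856    9.44461647 1071.9712551 ]
side [[459.69865066   0.         253.46050938]
 [  0.         459.69865066 187.22804601]
 [  0.           0.           1.        ]] -0.005782635911524686 [ 101.42094539 -815.53098045  642.04312505]
wrist [[277.57719092   0.         256.97630453]
 [  0.         277.57719092 191.14204558]
 [  0.           0.           1.        ]] 0.009858368083270307 [220.89886314 589.26245348 374.13313396]
```

View pics/top0.png

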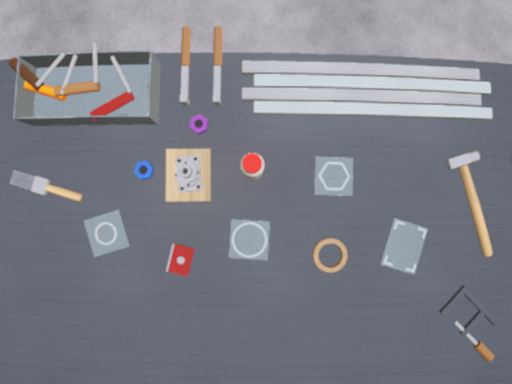

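View pics/side0.png

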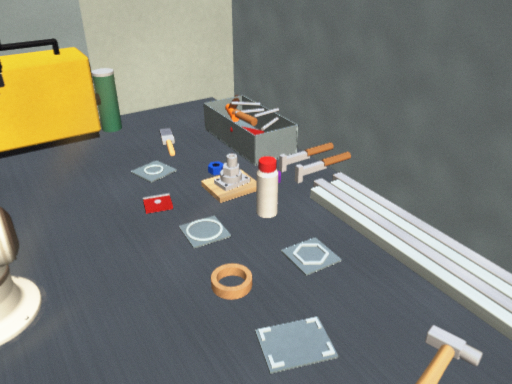

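View pics/wrist0.png

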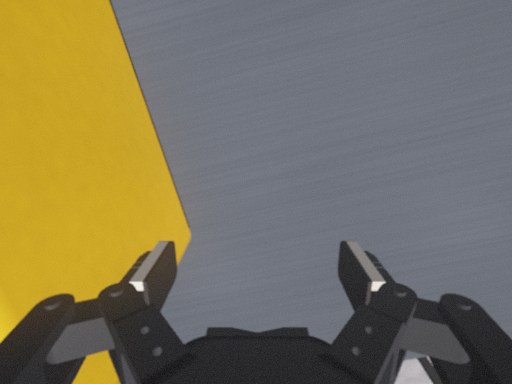

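Run:
```python
from h import *
im,d,p=load('top0')
for n,uv,z in[('stack',(188,173),40),('nb',(106,233),8),('nh',(334,176),8),('nf',(250,240),8),('np',(404,246),8),('can',(252,164),150)]:
    X=pts(p,d)[uv[1],uv[0]]; print(n,atz(p,[uv],z).round(1),X.round(1))
c=[im[135:215,135:285],im[195:275,75:225]]
c=[cv2.resize(a,None,fx=5,fy=5,interpolation=3) for a in c]
cv2.imwrite('pics/c1.png',c[0])
X=pts(p,d)
P=X[120:220,120:260]; 
cv2.imwrite('pics/z1.png',cv2.resize(np.clip(P[...,2]*1.6,0,255).astype(np.uint8),None,fx=5,fy=5,interpolation=0))
a=cv2.resize(im[150:290,60:210],None,fx=5,fy=4,interpolation=3)
b=cv2.resize(im[150:280,220:440],None,fx=3.6,fy=3.6,interpolation=3)
cv2.imwrite('pics/c2.png',b)
```

```text
stack [[635.1 165.   40. ]] [630.1 155.2 105.6]
nb [[486.1 375.4   8. ]] [485.8 377.1   3.1]
nh [[ 633.3 -191.8    8. ]] [ 633.5 -192.6    4.2]
nf [[474.   15.1   8. ]] [473.7  15.1   4.3]
np [[ 459.3 -371.3    8. ]] [ 458.9 -372.7    4.2]
can [[647.1  11.5 150. ]] [647.2  11.5 148.6]
```

View pics/c1.png

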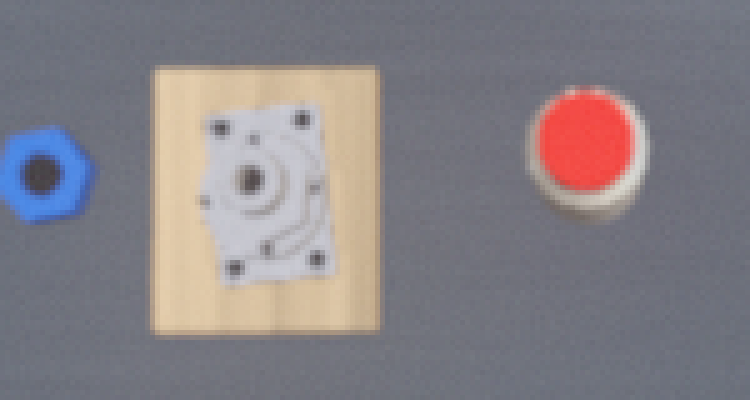

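View pics/z1.png

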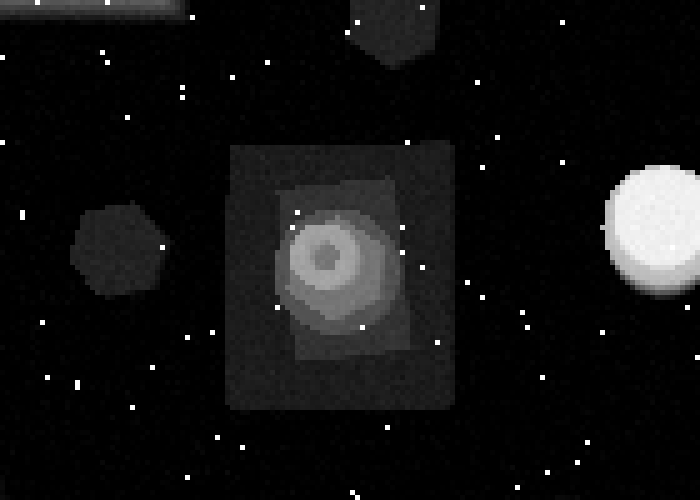

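View pics/c2.png

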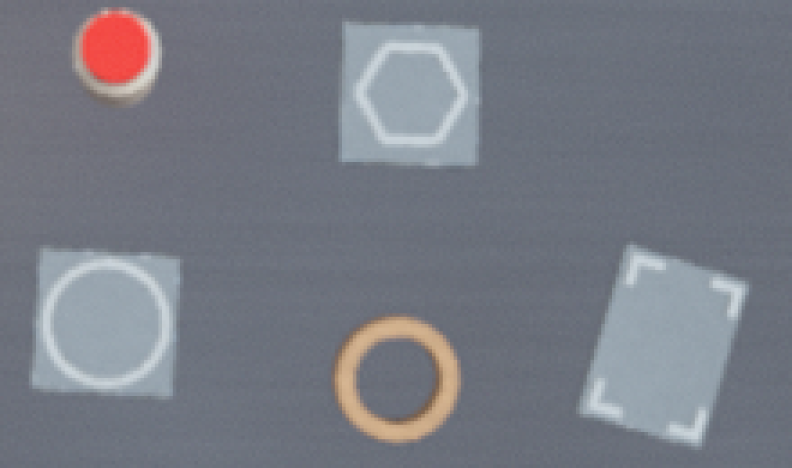

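```bash
cat >> h.py <<'E'
def nestrect(p,im,uv,win,z=6,lo=None):
    u,v=uv; s=im[v-win:v+win,u-win:u+win].astype(int)
    ref=np.median(im[v-6:v+7,u-6:u+7].reshape(-1,3),0)
    return s,ref
E
python3 - <<'E'
from h import *
im,d,p=load('top0')
print(im[240,250],im[176,334],im[205,250],im[233,106],im[233,106-30],im[246,404])
g=im.astype(int)
# plate colour: brighter than the bench
m=(g[...,1]>128).astype(np.uint8)
m=cv2.morphologyEx(m,cv2.MORPH_CLOSE,np.ones((3,3)))
n,l,st,c=cv2.connectedComponentsWithStats(m)
for nm,uv in[('nb',(106,233)),('nh',(334,176)),('nf',(250,240)),('np',(404,246))]:
    k=l[uv[1],uv[0]]; print(nm,k,st[k])
    cs,_=cv2.findContours((l==k).astype(np.uint8),cv2.RETR_EXTERNAL,cv2.CHAIN_APPROX_NONE)
    w=atz(p,cs[0][:,0],6)[:,:2].astype(np.float32)
    print('  rect',[np.round(a,1) for a in cv2.minAreaRect(w)], 'cent',atz(p,np.argwhere(l==k)[:,::-1],6).mean(0).round(1))
X=pts(p,d); q=X[140:215,160:215].reshape(-1,3)
q=q[(abs(q[:,0]-635)<80)&(abs(q[:,1]-165)<60)]
h,e=np.histogram(q[:,2],np.arange(-10,120,3)); print([(int(a),int(b)) for a,b in zip(e,h) if b])
E
```

```text
[176 166 152] [175 166 153] [127 114 113] [172 164 150] [123 114 108] [174 163 149]
nb 12 [  83  209   47   48 1481]
  rect [array([486.1, 376.5]), array([99.1, 98.8]), np.float64(17.6)] cent [486. 376.   6.]
nh 9 [ 314  156   40   41 1535]
  rect [array([ 633.8, -191.1]), array([ 98.2, 100. ]), np.float64(89.7)] cent [ 634.3 -190.8    6. ]
nf 13 [ 228  218   43   43 1598]
  rect [array([476. ,  17.5]), array([99. , 98.6]), np.float64(86.8)] cent [475.9  17.8   6. ]
np 14 [ 380  218   48   57 1784]
  rect [array([ 459.2, -372.3]), array([ 95.6, 124.7]), np.float64(73.4)] cent [ 459.2 -371.9    6. ]
[(-7, 27), (-4, 250), (-1, 372), (2, 75), (5, 4), (8, 6), (11, 79), (14, 573), (17, 742), (20, 152), (23, 9), (26, 39), (29, 153), (32, 128), (35, 13), (38, 4), (41, 3), (44, 5), (47, 48), (50, 98), (53, 39), (56, 4), (59, 3), (62, 4), (65, 4), (68, 18), (71, 77), (74, 60), (77, 8), (80, 2), (83, 2), (86, 5), (89, 6), (92, 4), (95, 3), (98, 49), (101, 52), (104, 7)]
```

Run:
```python
from h import *
im,d,p=load('top0')
X=pts(p,d); Z=X[...,2]; win=np.zeros(Z.shape,bool); win[140:210,165:212]=1
d2=np.where(d==0,np.nan,d)
for n,lo,zt in[('bush',90,102),('hex',63,74),('flange',43,52),('plate',26,32)]:
    m=(win&(Z>lo)).astype(np.uint8); nn,l,st,c=cv2.connectedComponentsWithStats(m); k=1+np.argmax(st[1:,4]); m=(l==k).astype(np.uint8)
    cs,_=cv2.findContours(m,0,1); c=cs[0][:,0]
    w=atz(p,c,zt)[:,:2].astype(np.float32)
    print(n,'circ',cv2.minEnclosingCircle(w),'rect',cv2.minAreaRect(w),st[k][4])
```

```text
bush circ ((635.2720336914062, 163.8680419921875), 15.415239334106445) rect ((634.8846435546875, 163.75869750976562), (27.164480209350586, 29.62612533569336), 0.4093337953090668) 118
hex circ ((632.1087646484375, 163.28228759765625), 23.992876052856445) rect ((631.9073486328125, 163.10304260253906), (47.45983123779297, 41.82699966430664), 56.913089752197266) 300
flange circ ((629.8942260742188, 165.11557006835938), 32.516563415527344) rect ((631.8602905273438, 164.56100463867188), (57.066959381103516, 59.7212028503418), 0.32187584042549133) 503
plate circ ((634.9200439453125, 166.09669494628906), 49.36491775512695) rect ((634.909423828125, 167.4471893310547), (85.42521667480469, 63.223880767822266), 4.674264430999756) 844
```

```bash
cat >> h.py <<'E'
from scipy.spatial.transform import Rotation as Ro
def pose():
    s=arm.read_state(); R=Ro.from_quat(s['ee_rot']).as_matrix(); return s,np.array(s['position']),R
def go(x,y,z,yaw=None):
    """print tool-frame delta to TCP x,y,z and spin to put jaw direction (tool y) at world angle yaw deg, mod 180"""
    s,P,R=pose(); dl=R.T@(np.array([x,y,z])-P)
    cur=np.degrees(np.arctan2(R[1,1],R[0,1])); out=''
    if yaw is not None:
        sp=-(yaw-cur); sp=(sp+90)%180-90; out=' spin %.1f or %.1f'%(sp,sp-180*np.sign(sp))
    print('t %.2f pos %s jaw %.1f j6 %.2f w %.1f F %s | delta %s%s'%(s['clock'],P.round(1),cur,s['joints'][5],s['gripper_width'],s['contact_force'].round(1),dl.round(1),out))
E
python3 -c "
from h import *
go(545,178,390,-90)"
```

```text
t 0.15 pos [148.4 607.  403.9] jaw -103.7 j6 -0.26 w 85.4 F [ 0.3 -0.8  0.4] | delta [487.2 322.4  14.5] spin -13.7 or 166.3
```

```bash
python3 -m jog '[[[48,32,0,0],[97,64,3,-4],[146,97,5,-8],[195,129,6,-12],[244,161,7,-14]]]' && python3 -c "
from h import *
go(545,178,390,-90)"
```

```text
clock: 0.78
position: [348.0, 391.0, 397.1]
ee_rot: [1.0, 0.003, -0.0, 0.001]
contact_force: [1.0, 0.3, 0.5]
gripper_width: 85.3
t 0.78 pos [348.  391.  397.1] jaw -89.6 j6 0.42 w 85.3 F [1.  0.3 0.5] | delta [195.6 214.2   7.4] spin 0.4 or -179.6
```

```bash
python3 -m jog '[[[40,43,2,0],[80,86,4,0],[120,130,6,0],[160,173,7,0],[195,214,7,0]]]' && python3 -c "
from h import *
snap('wrist','w1')
go(545,178,390,-90)"
```

```text
clock: 1.4
position: [545.5, 176.5, 390.0]
ee_rot: [1.0, 0.003, -0.0, 0.001]
contact_force: [-0.3, 1.4, 0.1]
gripper_width: 85.3
t 1.45 pos [548.3 172.9 389.8] jaw -89.9 j6 0.98 w 85.7 F [ 3.2 -0.4  1.1] | delta [-3.2 -5.1 -0.3] spin 0.1 or -179.9
```

View pics/w1.png

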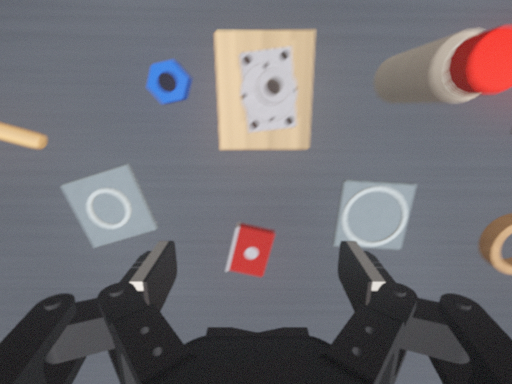

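Run:
```python
from h import *
im,d,p=snap('wrist','w2')
X=pts(p,d); Z=X[...,2]; win=np.zeros(Z.shape,bool); win[30:150,218:315]=1
q=Z[win]; h,e=np.histogram(q[q>-20],np.arange(-10,120,3)); print([(int(a),int(b)) for a,b in zip(e,h) if b])
for n,lo,zt in[('bush',90,102),('hex',65,74),('flange',43,52),('plate',26,32)]:
    m=(win&(Z>lo)).astype(np.uint8); nn,l,st,c=cv2.connectedComponentsWithStats(m); k=1+np.argmax(st[1:,4]); m=(l==k).astype(np.uint8)
    cs,_=cv2.findContours(m,0,1); c=cs[0][:,0]
    w=atz(p,c,zt)[:,:2].astype(np.float32)
    print(n,'circ',cv2.minEnclosingCircle(w),'rect',cv2.minAreaRect(w),st[k][4])
cv2.imwrite('pics/c3.png',cv2.resize(im[25:155,205:325],None,fx=5,fy=4.5,interpolation=3))
go(545,178,390,-90)
```

```text
[(-4, 2), (-1, 1151), (2, 312), (14, 22), (17, 4911), (20, 976), (29, 106), (32, 1380), (35, 7), (47, 1), (50, 401), (53, 543), (71, 36), (74, 909), (77, 19), (80, 4), (83, 4), (86, 7), (89, 5), (92, 5), (95, 6), (98, 19), (101, 696), (104, 70)]
bush circ ((633.9412231445312, 164.46356201171875), 15.427498817443848) rect ((633.9114990234375, 164.88502502441406), (28.803707122802734, 29.922033309936523), 0.10573415458202362) 801
hex circ ((630.4549560546875, 164.30206298828125), 25.00273323059082) rect ((630.3941040039062, 163.87400817871094), (43.59503936767578, 48.98681640625), 28.227096557617188) 1791
flange circ ((630.8147583007812, 166.51754760742188), 30.42153549194336) rect ((630.9686889648438, 166.4032440185547), (59.52402877807617, 59.17148208618164), 0.060941118746995926) 2739
plate circ ((633.142333984375, 165.9017333984375), 50.34587478637695) rect ((633.311767578125, 166.36155700683594), (85.2646713256836, 63.759613037109375), 7.0546674728393555) 4241
t 1.50 pos [546.7 174.7 389.5] jaw -90.0 j6 0.98 w 85.3 F [-0.4  0.4 -0.1] | delta [-1.7 -3.3 -0.5] spin 0.0 or -180.0
```

View pics/c3.png

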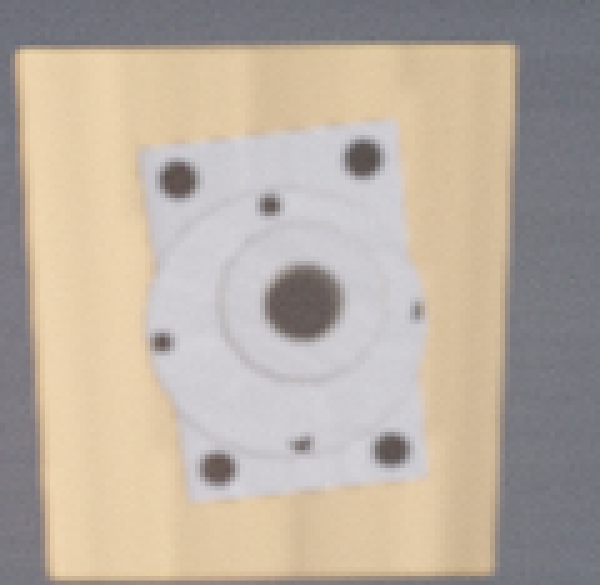

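```bash
python3 -c "
from h import *
go(634,164.6,252,-90)"; python3 -m jog '[[[40,4,20,0],[87,10,60,0],[87,10,100,0],[87,10,130,0],[87,10,138,0]]]' 60 && python3 -c "
from h import *
go(634,164.6,252,-90)"
```

```text
t 1.50 pos [546.7 174.7 389.5] jaw -90.0 j6 0.98 w 85.3 F [-0.4  0.4 -0.1] | delta [ 87.5   9.7 137.5] spin 0.0 or -180.0
clock: 2.12
position: [632.7, 164.4, 248.7]
ee_rot: [1.0, 0.0, -0.003, 0.003]
contact_force: [-0.2, 0.1, -0.2]
gripper_width: 59.8
t 2.12 pos [632.7 164.4 248.7] jaw -90.0 j6 1.07 w 59.8 F [-0.2  0.1 -0.2] | delta [ 1.3 -0.2 -3.3] spin 0.0 or -180.0
```

```bash
python3 -m jog '[[[1,0,-3,0],[1,0,-3,0],[1,0,-3,0],[1,0,-3,0],[1,0,-3,0]]]' 20 && python3 -c "
from h import *
go(634,164.6,252,-90)
snap('wrist','w3');snap('side','s3')"
```

```text
clock: 2.75
position: [634.2, 164.8, 253.7]
ee_rot: [1.0, 0.0, -0.001, 0.002]
contact_force: [-1.5, 1.2, 6.1]
gripper_width: 28.2
t 2.75 pos [634.2 164.8 253.7] jaw -90.0 j6 1.07 w 28.2 F [-1.5  1.2  6.1] | delta [-0.2  0.2  1.7] spin 0.0 or -180.0
```

View pics/w3.png

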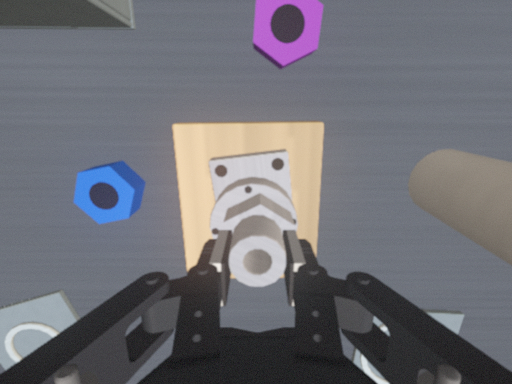

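View pics/s3.png

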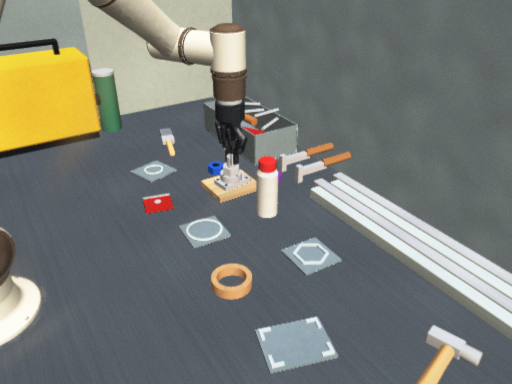

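```bash
python3 -m jog '[[[0,0,-4,0],[0,0,-15,0],[0,0,-40,0],[-15,-20,-50,0],[-50,-65,-50,0]]]' && python3 -c "
from h import *
go(486,376,240,-90)"
```

```text
clock: 3.48
position: [584.9, 229.3, 304.9]
ee_rot: [1.0, -0.001, -0.0, 0.001]
contact_force: [-0.2, 1.5, -1.3]
gripper_width: 28.0
t 3.48 pos [584.9 229.3 304.9] jaw -90.2 j6 0.94 w 28.0 F [-0.2  1.5 -1.3] | delta [ -99.3 -146.6   64.5] spin -0.2 or 179.8
```

```bash
python3 - <<'E'
from h import *
im,d,p=load('w2')
g=im.astype(int)
m=((g[...,1]>128)).astype(np.uint8)
n,l,st,c=cv2.connectedComponentsWithStats(m)
for nm,uv in[('nb',(106,233-28)),('nf',(375,215))]:
    k=l[uv[1],uv[0]]; 
    cs,_=cv2.findContours((l==k).astype(np.uint8),0,1)
    w=atz(p,cs[0][:,0],6)[:,:2].astype(np.float32)
    print(nm,st[k],cv2.minAreaRect(w))
E
python3 -m jog '[[[-35,-50,10,0],[-70,-100,30,0],[-99,-146,50,0],[-99,-146,65,0],[-99,-146,65,0]]]' && python3 -c "
from h import *
go(486,376,188,-90)"
```

```text
nb [  56  169   97   83 4949] ((483.9193420410156, 376.5782165527344), (98.1285400390625, 100.45694732666016), 17.294038772583008)
nf [ 329  184   82   69 4493] ((472.60491943359375, 17.365089416503906), (97.80319213867188, 98.16995239257812), 86.79090881347656)
clock: 4.1
position: [485.9, 375.2, 238.4]
ee_rot: [1.0, -0.001, -0.001, 0.003]
contact_force: [0.6, -0.9, -0.9]
gripper_width: 27.9
t 4.10 pos [485.9 375.2 238.4] jaw -90.1 j6 0.65 w 27.9 F [ 0.6 -0.9 -0.9] | delta [ 0.2 -1.1 50.4] spin -0.1 or 179.9
```

```bash
python3 -m jog '[[[-1,-1,15,0],[-1,-1,30,0],[-1,-1,42,0],[-1,-1,45,0],[-1,-1,45,0]]]' && python3 -c "
from h import *
go(485,376,186,-90)
snap('wrist','w4');snap('side','s4')"
```

```text
clock: 4.72
position: [485.0, 375.9, 193.1]
ee_rot: [1.0, -0.001, -0.001, 0.003]
contact_force: [-0.2, 0.3, -0.8]
gripper_width: 28.4
t 4.72 pos [485.  375.9 193.1] jaw -90.2 j6 0.64 w 28.4 F [-0.2  0.3 -0.8] | delta [ 0.1 -0.2  7.1] spin -0.2 or 179.8
```

View pics/w4.png

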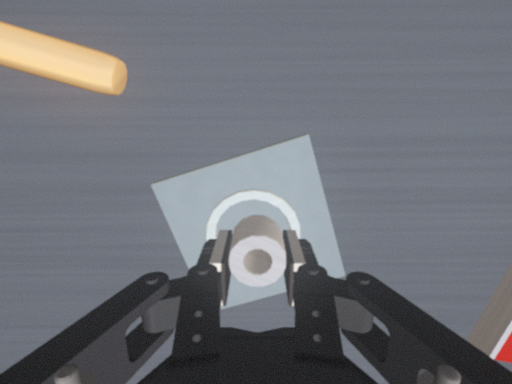

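```bash
python3 -m jog '[[[0,-1,2,0],[0,-1,4,0],[0,-1,6,0],[0,-1,7,0],[0,-1,7,0]]]' && python3 -c "
from h import *
go(485,376,186,-90)"
```

```text
clock: 5.45
position: [484.9, 377.0, 186.7]
ee_rot: [1.0, -0.001, -0.001, 0.002]
contact_force: [-0.1, -0.4, -2.2]
gripper_width: 28.5
t 5.45 pos [484.9 377.  186.7] jaw -90.1 j6 0.64 w 28.5 F [-0.1 -0.4 -2.2] | delta [0.1 1.  0.7] spin -0.1 or 179.9
```

```bash
python3 -m jog '[[[0,0,0.5,0],[0,0,1,0],[0,0,1.5,0],[0,0,2,0],[0,0,2,0]]]' && python3 -c "
from h import *
go(485,376,186,-90)"
```

```text
clock: 6.08
position: [484.9, 377.0, 185.7]
ee_rot: [1.0, -0.001, -0.001, 0.002]
contact_force: [-2.2, -1.2, 6.0]
gripper_width: 28.1
t 6.08 pos [484.9 377.  185.7] jaw -90.1 j6 0.64 w 28.1 F [-2.2 -1.2  6. ] | delta [ 0.1  1.1 -0.3] spin -0.1 or 179.9
```

```bash
python3 -m jog '[[[0,0,0,0],[0,0,0,0],[0,0,-1,0],[0,0,-3,0],[0,0,-10,0]]]' 50 && python3 -m jog '[[[0,0,-30,0],[0,0,-60,0],[0,0,-100,0],[10,30,-130,0],[20,60,-140,0]]]' 85 && python3 -c "
from h import *
snap('wrist','w5');snap('side','s5');snap('top','t5')
go(630,165,300,-90)
im,d,p=load('w5');X=pts(p,d); 
"
```

```text
clock: 6.7
position: [484.9, 377.0, 195.6]
ee_rot: [1.0, -0.001, -0.001, 0.003]
contact_force: [0.5, 0.2, -0.7]
gripper_width: 49.9
clock: 7.32
position: [505.4, 317.5, 339.0]
ee_rot: [1.0, -0.0, 0.001, 0.001]
contact_force: [0.3, 0.0, -0.5]
gripper_width: 85.2
t 7.47 pos [505.3 316.6 337.3] jaw -90.2 j6 0.73 w 85.0 F [-0.   0.4 -0.1] | delta [125.3 150.9  37.8] spin -0.2 or 179.8
```

View pics/w5.png

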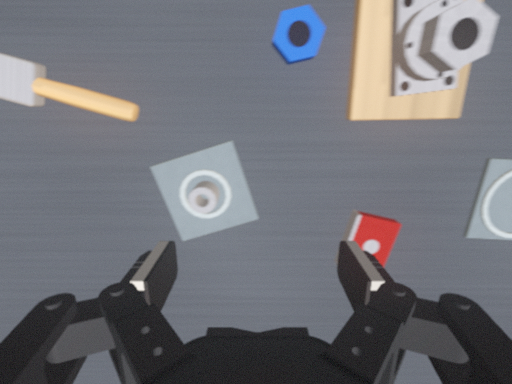

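View pics/s5.png

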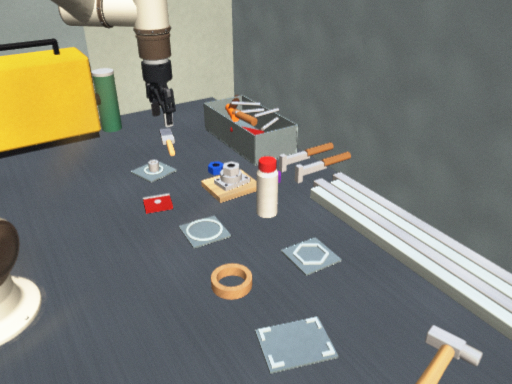

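```bash
python3 -c "
from h import *
go(552,165,310,88)"; python3 -m jog '[[[10,40,0,0],[20,90,10,1],[35,130,20,2],[47,150,25,2],[47,151,28,2]]]' && python3 -m jog '[[[0,0,0,0],[0,0,0,0],[0,0,0,0],[0,0,0,0],[0,0,0,0]]]'
python3 - <<'E'
from h import *
im,d,p=snap('wrist','w6')
go(630.5,164,233,88)
X=pts(p,d); Z=X[...,2]; win=(abs(X[...,0]-632)<62)&(abs(X[...,1]-165)<50)
for n,lo,zt in[('hex',65,74),('flange',43,52),('plate',26,32)]:
    m=(win&(Z>lo)).astype(np.uint8); nn,l,st,c=cv2.connectedComponentsWithStats(m); k=1+np.argmax(st[1:,4]); m=(l==k).astype(np.uint8)
    cs,_=cv2.findContours(m,0,1); c=cs[0][:,0]
    w=atz(p,c,zt)[:,:2].astype(np.float32)
    print(n,'circ',cv2.minEnclosingCircle(w),'rect',cv2.minAreaRect(w),st[k][4],np.median(Z[m>0]))
    if n=='hex':
        for a in range(15,46,2):
            s=[np.ptp(w@[np.cos(np.radians(a+o)),np.sin(np.radians(a+o))]) for o in(0,60,120)]; print(a,np.round(s,1),end=' ')
        print()
cv2.imwrite('pics/c6.png',cv2.resize(im[0:250,130:390],None,fx=3,fy=2.4*1.25*0.8,interpolation=3))
E
```

```text
t 7.47 pos [505.3 316.6 337.3] jaw -90.2 j6 0.73 w 85.0 F [-0.   0.4 -0.1] | delta [ 47.3 151.3  27.8] spin 1.8 or -178.2
clock: 8.1
position: [552.1, 164.6, 309.0]
ee_rot: [1.0, -0.02, -0.001, 0.002]
contact_force: [0.1, -0.4, -0.3]
gripper_width: 85.1
clock: 8.72
position: [552.0, 164.8, 309.1]
ee_rot: [1.0, -0.02, -0.001, 0.002]
contact_force: [0.4, -0.1, -0.3]
gripper_width: 85.1
t 8.78 pos [552.  164.7 309.1] jaw -92.3 j6 0.96 w 85.0 F [ 0.   0.1 -0.1] | delta [78.6 -2.8 76. ] spin -0.3 or 179.7
hex circ ((630.480712890625, 163.88967895507812), 24.41753578186035) rect ((630.4617309570312, 163.78961181640625), (42.85560607910156, 48.517555236816406), 85.49072265625) 3406 75.3023801235401
15 [46.2 45.8 46.7] 17 [45.6 45.2 46.1] 19 [45.  44.6 45.6] 21 [44.4 43.9 44.9] 23 [43.7 43.3 44.2] 25 [43.1 43.  43.5] 27 [42.7 43.  43.3] 29 [43.4 43.2 44. ] 31 [44.1 43.7 44.6] 33 [44.7 44.3 45.3] 35 [45.3 45.  45.9] 37 [45.8 45.6 46.4] 39 [46.2 46.2 46.9] 41 [46.7 46.7 47.3] 43 [47.1 47.2 47.6] 45 [47.5 47.6 47.9] 
flange circ ((630.6077880859375, 166.54925537109375), 30.302032470703125) rect ((630.7725219726562, 166.75437927246094), (59.436649322509766, 59.719181060791016), 47.1748046875) 4947 74.90466718245442
plate circ ((632.9456787109375, 165.90924072265625), 50.03971481323242) rect ((632.87158203125, 167.2023162841797), (84.50402069091797, 65.37237548828125), 6.8235321044921875) 7459 53.731882277749705
```

View pics/c6.png

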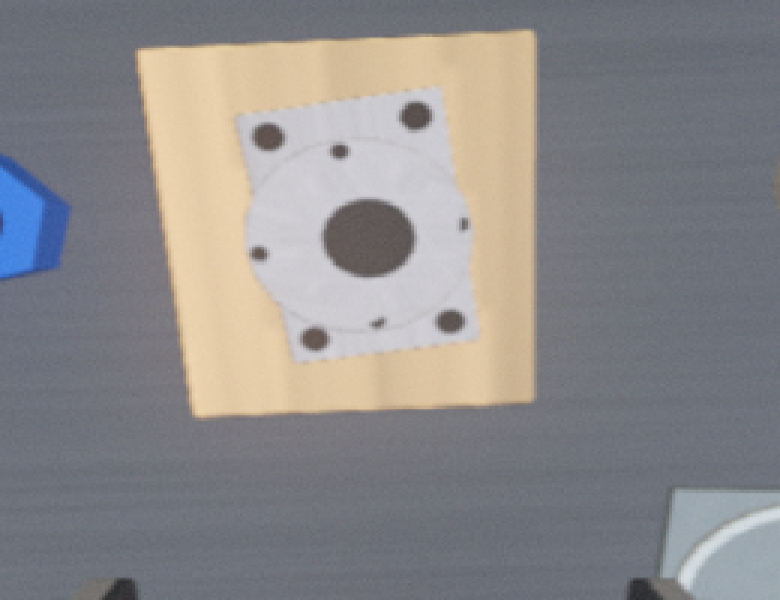

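```bash
python3 -m jog '[[[40,-1,10,1],[78,-3,20,1],[78,-3,40,1],[78,-3,60,1],[78,-3,64,1]]]' 70 && python3 -c "
from h import *
go(630.4,163.8,231,86.5)"
```

```text
clock: 9.4
position: [629.6, 164.0, 243.2]
ee_rot: [1.0, -0.029, -0.002, 0.003]
contact_force: [-0.2, 0.4, 0.3]
gripper_width: 70.1
t 9.40 pos [629.6 164.  243.2] jaw -93.4 j6 1.01 w 70.1 F [-0.2  0.4  0.3] | delta [ 0.8  0.  12.2] spin 0.1 or -179.9
```

```bash
python3 -m jog '[[[1,0,5,0],[1,0,10,0],[1,0,12,0],[1,0,12,0],[1,0,12,0]]]' && python3 -m jog '[[[0,0,0,0],[0,0,0,0],[0,0,0,0],[0,0,0,0],[0,0,0,0]]]' 30 && python3 -c "
from h import *
go(630.4,163.8,231,86.5)
snap('wrist','w7')"
```

```text
clock: 10.02
position: [630.6, 163.9, 231.6]
ee_rot: [1.0, -0.029, -0.002, 0.003]
contact_force: [-0.4, 0.6, -0.2]
gripper_width: 69.8
clock: 10.65
position: [630.8, 164.1, 232.3]
ee_rot: [1.0, -0.029, -0.001, 0.003]
contact_force: [-1.4, -1.0, 6.2]
gripper_width: 40.6
t 10.65 pos [630.8 164.1 232.3] jaw -93.3 j6 1.01 w 40.6 F [-1.4 -1.   6.2] | delta [-0.4  0.3  1.3] spin 0.2 or -179.8
```

View pics/w7.png

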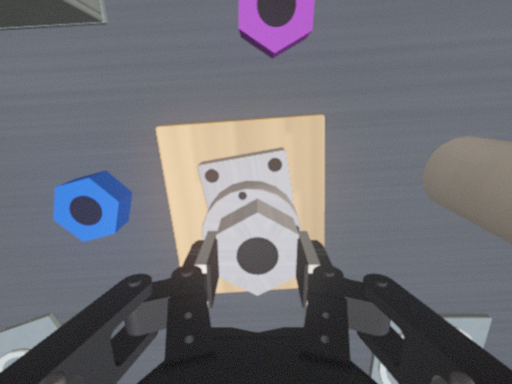

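```bash
python3 -m jog '[[[0,0,-4,0],[0,0,-15,0],[0,0,-50,0],[0,0,-100,0],[-10,5,-150,0]]]' && python3 -c "
from h import *
go(633.5,-191.5,380,86.5)"
```

```text
clock: 11.32
position: [621.0, 160.4, 383.4]
ee_rot: [1.0, -0.029, -0.002, 0.003]
contact_force: [0.9, 1.1, -1.9]
gripper_width: 40.6
t 11.32 pos [621.  160.4 383.4] jaw -93.3 j6 1.01 w 40.6 F [ 0.9  1.1 -1.9] | delta [ 33.  350.5   5.3] spin 0.2 or -179.8
```

```bash
python3 -m jog '[[[0,50,0,5],[5,110,0,10],[10,170,0,16],[20,230,2,21],[28,285,3,26]]]' && python3 -c "
from h import *
go(633.5,-191.5,240,60)"
```

```text
clock: 11.95
position: [632.0, -127.9, 381.9]
ee_rot: [0.967, -0.255, -0.002, 0.003]
contact_force: [1.2, 0.8, -2.2]
gripper_width: 40.7
t 11.95 pos [ 632.  -127.9  381.9] jaw -119.5 j6 1.00 w 40.7 F [ 1.2  0.8 -2.2] | delta [ 32.9  53.6 142.2] spin 0.5 or -179.5
```

```bash
python3 -m jog '[[[20,33,20,0],[33,54,50,0],[33,54,100,0],[33,54,135,0],[33,54,142,0]]]' && python3 -c "
from h import *
go(633.5,-191.5,198,60)"
```

```text
clock: 12.58
position: [632.3, -192.0, 237.1]
ee_rot: [0.967, -0.255, -0.005, 0.004]
contact_force: [-0.0, -0.2, -1.8]
gripper_width: 40.7
t 12.57 pos [ 632.3 -192.   237.1] jaw -119.6 j6 1.10 w 40.7 F [-0.  -0.2 -1.8] | delta [ 1.1 -1.4 39.1] spin 0.4 or -179.6
```

```bash
python3 -m jog '[[[1,-1,12,0],[1,-1,25,0],[1,-1,36,0],[1,-1,39,0],[1,-1,39,0]]]' && python3 -c "
from h import *
go(633.5,-191.5,187,60)
im,d,p=snap('wrist','w8')
m=(im[...,1]>128).astype(np.uint8)
X=atz(p,np.argwhere(m)[:,::-1],6)
"
```

```text
clock: 13.2
position: [633.3, -191.8, 198.2]
ee_rot: [0.967, -0.255, -0.005, 0.004]
contact_force: [0.3, -0.3, -1.5]
gripper_width: 40.2
t 13.20 pos [ 633.3 -191.8  198.2] jaw -119.6 j6 1.10 w 40.2 F [ 0.3 -0.3 -1.5] | delta [ 0.1 -0.5 11.2] spin 0.4 or -179.6
```

View pics/w8.png

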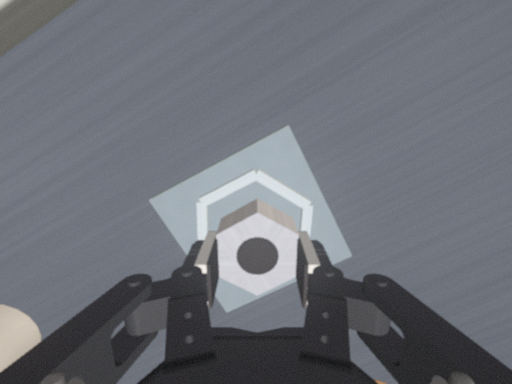

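```bash
python3 -m jog '[[[0,0,4,0],[0,0,7,0],[0,0,9,0],[0,0,10,0],[0,0,10,0]]]' && python3 -c "
from h import *
im,d,p=load('w8')
A=atz(p,[(256,170),(197,203),(312,205)],10)[:,:2]; print(A)
c,s=np.cos(np.radians(-29.6)),np.sin(np.radians(-29.6))
print(A[0]-40.4*np.array([c,s]))
print((A[1]+A[2])/2-20.2*np.array([c,s]))
go(633.5,-191.5,186,60)"
```

```text
clock: 13.88
position: [633.3, -191.8, 188.4]
ee_rot: [0.967, -0.255, -0.005, 0.004]
contact_force: [-0.2, -0.1, -2.9]
gripper_width: 40.3
[[ 664.87703682 -211.50685441]
 [ 664.77490475 -170.47510498]
 [ 629.05673472 -230.30441706]]
[ 629.74944166 -191.551603  ]
[ 629.35202216 -190.41213532]
t 13.88 pos [ 633.3 -191.8  188.4] jaw -119.6 j6 1.10 w 40.3 F [-0.2 -0.1 -2.9] | delta [-0.  -0.4  2.4] spin 0.4 or -179.6
```

```bash
python3 -c "
from h import *
im,d,p=load('w8')
X=pts(p,d);print(X[235,240],X[236,275])
# bore ellipse center, hex front apex
print(atz(p,[(257.5,256),(260,198)],40)[:,:2])
g=cv2.cvtColor(im,6)[235:280,230:285]; m=g<90; v,u=np.nonzero(m); print(u.mean()+230,v.mean()+235,m.sum())
print(atz(p,[(u.mean()+230,v.mean()+235)],40)[:,:2])
"
```

```text
[ 697.82706217 -228.97417467  167.97891513] [ 637.29221278 -206.54716143   41.98753268]
[[ 630.73355639 -192.75750729]
 [ 658.00626187 -209.60459   ]]
256.2449567723343 260.8386167146974 347
[[ 628.55793551 -190.7674785 ]]
```

```bash
python3 -m jog '[[[0,0,0.7,0],[0,0,1.4,0],[0,0,2,0],[0,0,2.5,0],[0,0,2.5,0]]]' && python3 -c "
from h import *
go(633.5,-191.5,186,60)"
```

```text
clock: 14.5
position: [633.3, -191.9, 186.4]
ee_rot: [0.967, -0.255, -0.004, 0.004]
contact_force: [-2.1, 1.0, 2.1]
gripper_width: 40.9
t 14.50 pos [ 633.3 -191.9  186.4] jaw -119.6 j6 1.10 w 40.9 F [-2.1  1.   2.1] | delta [-0.  -0.4  0.4] spin 0.4 or -179.6
```

```bash
python3 -m jog '[[[0,0,0.5,0],[0,0,0.8,0],[0,0,0.8,0],[0,0,0.8,0],[0,0,0.8,0]]]' && python3 -m jog '[[[0,0,0,0],[0,0,0,0],[0,0,-1,0],[0,0,-3,0],[0,0,-10,0]]]' 60 && python3 -m jog '[[[0,0,-40,0],[0,0,-90,0],[-5,-5,-150,-5],[-20,-20,-190,-10],[-40,-60,-195,-15]]]' 85 && python3 -c "
from h import *
snap('wrist','w9')
go(552,165,310,-90)
snap('side','s9')"
```

```text
clock: 15.12
position: [633.3, -191.8, 186.4]
ee_rot: [0.967, -0.255, -0.004, 0.004]
contact_force: [-2.5, 1.0, 4.8]
gripper_width: 40.6
clock: 15.75
position: [633.3, -191.8, 196.2]
ee_rot: [0.967, -0.255, -0.005, 0.004]
contact_force: [1.0, 0.1, -0.6]
gripper_width: 59.9
clock: 16.38
position: [630.1, -119.5, 396.3]
ee_rot: [0.992, -0.126, -0.001, 0.003]
contact_force: [0.6, 0.4, -1.0]
gripper_width: 85.1
t 16.43 pos [ 630.3 -114.5  395. ] jaw -104.1 j6 1.25 w 84.8 F [ 0.1  1.9 -1.1] | delta [-143.9 -252.3   84.3] spin -14.1 or 165.9
```

View pics/w9.png

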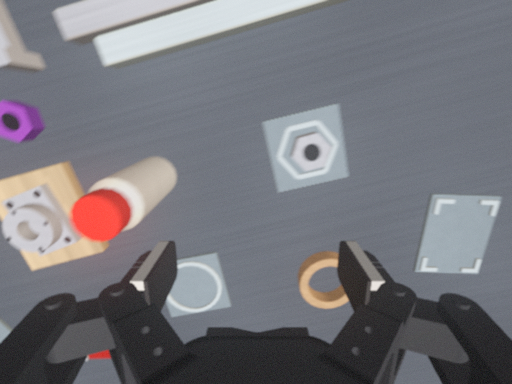

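View pics/s9.png

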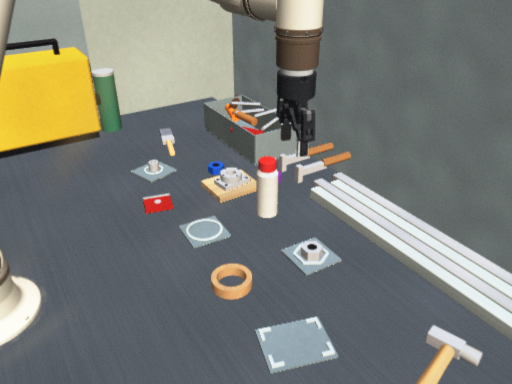

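```bash
python3 -m jog '[[[-40,-40,0,0],[-70,-90,0,-5],[-100,-140,0,-10],[-125,-190,20,-14],[-140,-245,40,-14]]]' && python3 -c "
from h import *
go(552,166,290,-83)"
```

```text
clock: 17.1
position: [553.8, 156.9, 353.3]
ee_rot: [1.0, -0.003, -0.003, 0.002]
contact_force: [1.0, -0.3, 0.4]
gripper_width: 85.0
t 17.10 pos [553.8 156.9 353.3] jaw -90.3 j6 1.01 w 85.0 F [ 1.  -0.3  0.4] | delta [-1.5 -9.3 63.3] spin -7.3 or 172.7
```

```bash
python3 -m jog '[[[-2,-9,30,-4],[-2,-9,55,-7],[-2,-9,63,-7],[-2,-9,63,-7],[-2,-9,63,-7]]]'
python3 - <<'E'
from h import *
im,d,p=snap('wrist','w10')
go(630.7,166.5,206,-83)
X=pts(p,d); Z=X[...,2]; win=(abs(X[...,0]-632)<62)&(abs(X[...,1]-165)<50)
for n,lo,zt in[('flange',43,52),('plate',26,32)]:
    m=(win&(Z>lo)).astype(np.uint8); nn,l,st,c=cv2.connectedComponentsWithStats(m); k=1+np.argmax(st[1:,4]); m=(l==k).astype(np.uint8)
    cs,_=cv2.findContours(m,0,1); c=cs[0][:,0]
    w=atz(p,c,zt)[:,:2].astype(np.float32)
    print(n,'circ',cv2.minEnclosingCircle(w),'rect',cv2.minAreaRect(w),st[k][4],np.median(Z[m>0]))
E
```

```text
clock: 17.73
position: [552.0, 165.5, 291.6]
ee_rot: [0.998, 0.058, -0.002, 0.001]
contact_force: [0.2, 0.2, 0.7]
gripper_width: 84.8
t 17.77 pos [551.9 165.5 291.6] jaw -83.3 j6 1.11 w 84.7 F [-0.  -0.2 -0.2] | delta [78.7  8.  85.4] spin -0.3 or 179.7
flange circ ((630.5715942382812, 166.7006378173828), 30.24888801574707) rect ((630.7188110351562, 166.89425659179688), (59.45224380493164, 59.355960845947266), 9.962096214294434) 4804 53.137630452527226
plate circ ((632.9403076171875, 165.67393493652344), 50.23692321777344) rect ((632.9755249023438, 166.29165649414062), (84.0308837890625, 65.27474975585938), 7.550362586975098) 8673 52.131353650945606
```

View pics/w10.png

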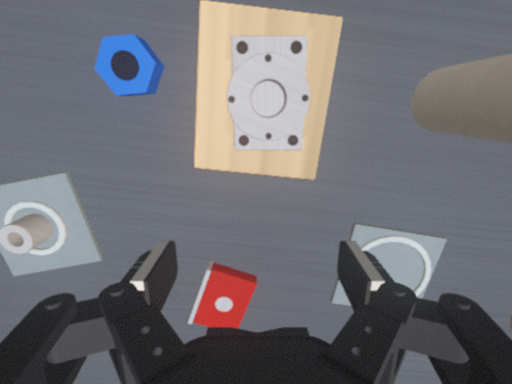

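```bash
python3 -m jog '[[[40,4,0,0],[79,8,10,0],[79,8,30,0],[79,8,45,0],[79,8,50,0]]]' 85 && python3 -c "
from h import *
go(630.7,166.7,206,-83)"
```

```text
clock: 18.4
position: [630.8, 166.4, 240.7]
ee_rot: [0.998, 0.058, -0.002, 0.001]
contact_force: [-0.7, -0.5, 1.1]
gripper_width: 85.0
t 18.40 pos [630.8 166.4 240.7] jaw -83.3 j6 1.18 w 85.0 F [-0.7 -0.5  1.1] | delta [ 0.2 -0.4 34.7] spin -0.3 or 179.7
```

```bash
python3 -m jog '[[[0,0,10,0],[0,0,20,0],[0,0,30,0],[0,0,34,0],[0,0,35,0]]]' && python3 -m jog '[[[0,0,0,0],[0,0,0,0],[0,0,0,0],[0,0,0,0],[0,0,0,0]]]' 50 && python3 -c "
from h import *
go(630.7,166.7,206,-83)
snap('wrist','w11')"
```

```text
clock: 19.02
position: [630.6, 166.3, 205.3]
ee_rot: [0.998, 0.058, -0.003, 0.001]
contact_force: [-0.8, -0.5, -0.1]
gripper_width: 84.8
clock: 19.65
position: [630.9, 166.6, 206.3]
ee_rot: [0.998, 0.058, -0.002, 0.001]
contact_force: [-1.5, 2.2, 5.2]
gripper_width: 56.7
t 19.65 pos [630.9 166.6 206.3] jaw -83.3 j6 1.18 w 56.7 F [-1.5  2.2  5.2] | delta [-0.2 -0.1  0.3] spin -0.3 or 179.7
```

View pics/w11.png

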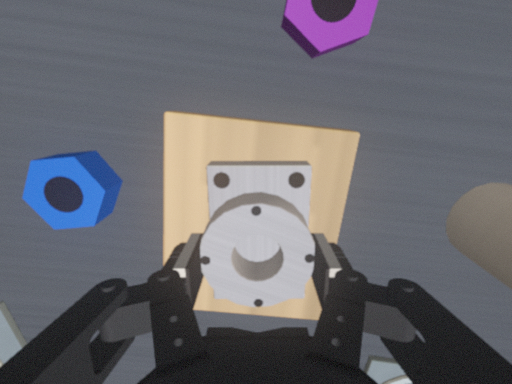

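```bash
python3 -m jog '[[[0,0,-3,0],[0,0,-6,0],[0,0,-15,0],[0,0,-30,0],[0,0,-30,0]]]' && python3 -c "
from h import *
im,d,p=snap('wrist','w12')
snap('side','s12')
go(474,17.3,300,-83)
X=pts(p,d);print(X[215,256],X[300,235],X[290,270],X[200,240])
"
```

```text
clock: 20.32
position: [631.6, 167.0, 238.5]
ee_rot: [0.998, 0.058, 0.0, 0.0]
contact_force: [-0.5, -0.3, -3.6]
gripper_width: 57.0
t 20.43 pos [630.9 166.7 236.7] jaw -83.3 j6 1.18 w 57.2 F [-0.6  0.4 -5.2] | delta [-173.4  130.3  -62.5] spin -0.3 or 179.7
[655.70301022 170.54328571  84.80840305] [607.47399899 176.01613884  86.50474665] [614.35152887 158.30545462  84.68235652] [659.66696213 179.11242762  76.98573738]
```

View pics/w12.png

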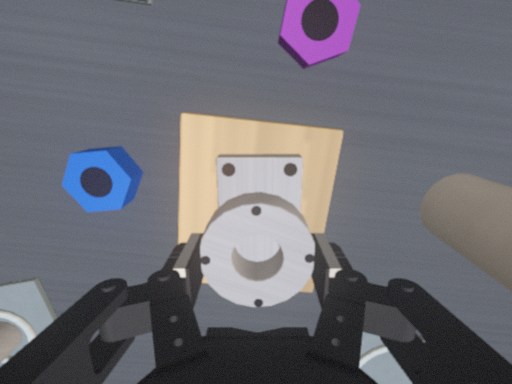

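```bash
python3 -m jog '[[[-20,15,-25,0],[-60,45,-40,0],[-105,80,-40,0],[-150,112,-35,0],[-173,130,-20,0]]]' && python3 -c "
from h import *
go(474.2,17.4,205,-90)"
```

```text
clock: 21.05
position: [471.7, 15.8, 257.8]
ee_rot: [0.998, 0.058, -0.001, 0.001]
contact_force: [0.9, 1.0, -5.3]
gripper_width: 57.0
t 21.05 pos [471.7  15.8 257.8] jaw -83.4 j6 1.31 w 57.0 F [ 0.9  1.  -5.3] | delta [ 2.8 -1.3 52.8] spin 6.6 or -173.4
```

```bash
python3 -m jog '[[[3,-1,20,0],[3,-1,40,0],[3,-1,54,0],[3,-1,58,0],[3,-1,58,0]]]' && python3 -c "
from h import *
go(474.2,17.4,182,-83)
im,d,p=snap('wrist','w13')"
```

```text
clock: 21.68
position: [474.7, 17.2, 199.9]
ee_rot: [0.998, 0.058, -0.001, 0.001]
contact_force: [-0.6, 0.3, -4.3]
gripper_width: 56.7
t 21.68 pos [474.7  17.2 199.9] jaw -83.4 j6 1.31 w 56.7 F [-0.6  0.3 -4.3] | delta [-0.4 -0.2 17.9] spin -0.4 or 179.6
```

View pics/w13.png

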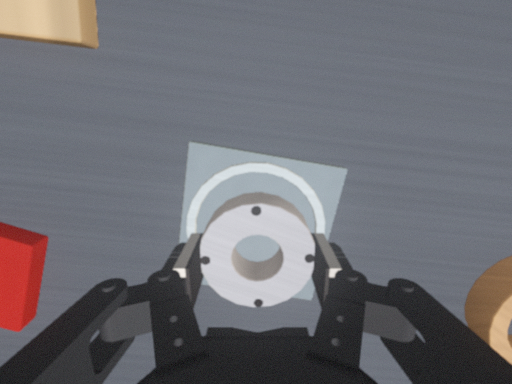

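```bash
python3 -c "
from h import *
im,d,p=load('w13')
A=atz(p,[(256,163)],10)[0,:2]; B=atz(p,[(256,204)],45.6)[0,:2]; B2=atz(p,[(256,193)],25.6)[0,:2]; C=atz(p,[(258,304)],45.6)[0,:2]
x=np.array([np.cos(np.radians(6.6)),np.sin(np.radians(6.6))])
print('nest',A-44*x,'flange',B-30*x,B2-30*x,C+30*x)
L=atz(p,[(187,228),(326,228)],10)[:,:2]; print(L.mean(0))
"
```

```text
nest [472.38144377  17.6154101 ] flange [473.84836854  17.77125216] [472.93841187  17.67809008] [476.79852642  17.06041183]
[474.79878905  17.56612658]
```

```bash
python3 -m jog '[[[0,0,6,0],[0,0,11,0],[0,0,15,0],[0,0,17,0],[0,0,17,0]]]' && python3 -m jog '[[[0,0,1,0],[0,0,2,0],[0,0,2.5,0],[0,0,3,0],[0,0,3,0]]]' && python3 -c "
from h import *
go(474.2,17.4,180.3,-83)"
```

```text
clock: 22.35
position: [474.8, 17.2, 183.0]
ee_rot: [0.998, 0.058, -0.001, 0.001]
contact_force: [-0.4, 0.6, -4.2]
gripper_width: 57.2
clock: 22.98
position: [474.8, 17.3, 180.3]
ee_rot: [0.998, 0.058, -0.001, 0.001]
contact_force: [-0.4, 0.6, -0.8]
gripper_width: 56.9
t 22.98 pos [474.8  17.3 180.3] jaw -83.4 j6 1.31 w 56.9 F [-0.4  0.6 -0.8] | delta [-0.5 -0.2 -0. ] spin -0.4 or 179.6
```

```bash
python3 -m jog '[[[0,0,0.5,0],[0,0,1,0],[0,0,1.3,0],[0,0,1.3,0],[0,0,1.3,0]]]' && python3 -m jog '[[[0,0,0,0],[0,0,0,0],[0,0,-1,0],[0,0,-3,0],[0,0,-10,0]]]' 78 && python3 -m jog '[[[0,0,-30,0],[0,0,-60,0],[0,0,-100,0],[10,-20,-130,0],[30,-60,-140,0]]]' 85 && python3 -c "
from h import *
snap('wrist','w14')
go(552,166,270,-83)"
```

```text
clock: 23.6
position: [474.7, 17.2, 180.2]
ee_rot: [0.998, 0.058, -0.001, 0.001]
contact_force: [-4.2, 0.5, 10.5]
gripper_width: 57.2
clock: 24.22
position: [474.7, 17.2, 190.2]
ee_rot: [0.998, 0.058, -0.001, 0.001]
contact_force: [0.8, 0.3, 0.3]
gripper_width: 77.9
clock: 24.85
position: [497.9, 80.4, 333.0]
ee_rot: [0.998, 0.057, 0.001, 0.0]
contact_force: [0.9, -0.2, -0.5]
gripper_width: 84.6
t 24.90 pos [500.6  84.7 333.8] jaw -83.2 j6 1.20 w 84.8 F [2.4 3.3 1.2] | delta [ 60.3 -74.6  64.3] spin -0.2 or 179.8
```

View pics/w14.png

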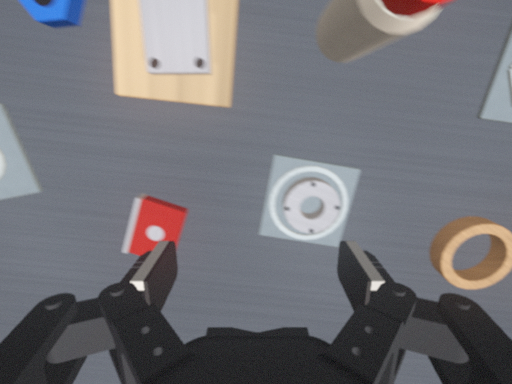

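```bash
python3 -m jog '[[[20,-25,20,0],[40,-50,40,0],[55,-70,58,0],[60,-75,64,0],[60,-75,64,0]]]'
python3 - <<'E'
from h import *
im,d,p=snap('wrist','w15')
X=pts(p,d); Z=X[...,2]; win=(abs(X[...,0]-632)<62)&(abs(X[...,1]-165)<50)
for n,lo,zt in[('plate',26.5,32)]:
    m=(win&(Z>lo)).astype(np.uint8); m=cv2.morphologyEx(m,cv2.MORPH_OPEN,np.ones((3,3)));nn,l,st,c=cv2.connectedComponentsWithStats(m); k=1+np.argmax(st[1:,4]); m=(l==k).astype(np.uint8)
    cs,_=cv2.findContours(m,0,1); c=cs[0][:,0]
    w=atz(p,c,zt)[:,:2].astype(np.float32)
    print(n,'rect',cv2.minAreaRect(w),st[k][4],np.median(Z[m>0]),w.mean(0))
    q=X[m>0][:,:2]; print(q.mean(0),np.linalg.svd(q-q.mean(0),full_matrices=0)[2][0])
go(633,166.5,185,-83)
E
```

```text
clock: 25.52
position: [551.6, 166.2, 270.0]
ee_rot: [0.998, 0.059, 0.003, -0.0]
contact_force: [-0.2, 0.4, 0.8]
gripper_width: 85.2
plate rect ((633.0431518554688, 165.7810821533203), (83.29512023925781, 56.744873046875), 6.7781524658203125) 9978 33.23781276619009 [635.1333 166.0568]
[635.5042559  166.21543564] [-0.99300874 -0.11804087]
t 25.57 pos [551.5 165.8 270.6] jaw -83.2 j6 1.11 w 85.3 F [-0.2 -0.8  0.2] | delta [80.5  9.  86.1] spin -0.2 or 179.8
```

View pics/w15.png

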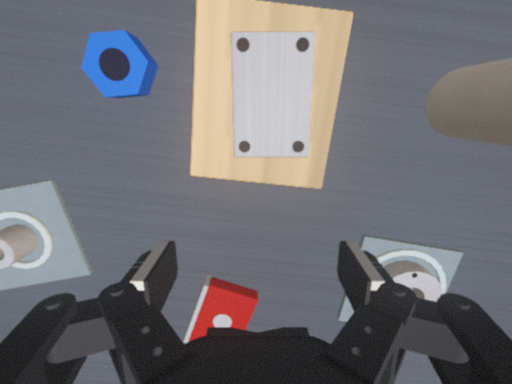

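```bash
python3 -m jog '[[[40,4,0,0],[80,9,10,0],[80,9,30,0],[80,9,48,0],[80,9,52,0]]]' 78 && python3 -c "
from h import *
go(633,165.9,188.5,-83.1)"
```

```text
clock: 26.2
position: [631.5, 165.7, 218.2]
ee_rot: [0.998, 0.059, 0.002, -0.0]
contact_force: [-0.0, -0.1, -0.2]
gripper_width: 78.1
t 26.20 pos [631.5 165.7 218.2] jaw -83.3 j6 1.18 w 78.1 F [-0.  -0.1 -0.2] | delta [ 1.4 -0.  29.7] spin -0.2 or 179.8
```

```bash
python3 -m jog '[[[1,0,8,0],[1,0,17,0],[1,0,25,0],[1,0,29,0],[1,0,30,0]]]' && python3 -m jog '[[[0,0,0,0],[0,0,0,0],[0,0,0,0],[0,0,0,0],[0,0,0,0]]]' 45 && python3 -c "
from h import *
go(633,165.9,188.5,-83.1)
snap('wrist','w16')"
```

```text
clock: 26.82
position: [632.6, 165.9, 187.9]
ee_rot: [0.998, 0.059, 0.002, 0.0]
contact_force: [0.1, -0.3, 0.1]
gripper_width: 77.5
clock: 27.45
position: [632.8, 165.9, 188.6]
ee_rot: [0.998, 0.059, 0.002, -0.0]
contact_force: [-0.1, -0.1, 5.9]
gripper_width: 54.3
t 27.45 pos [632.8 165.9 188.6] jaw -83.2 j6 1.18 w 54.3 F [-0.1 -0.1  5.9] | delta [0.2 0.1 0.1] spin -0.1 or 179.9
```

View pics/w16.png

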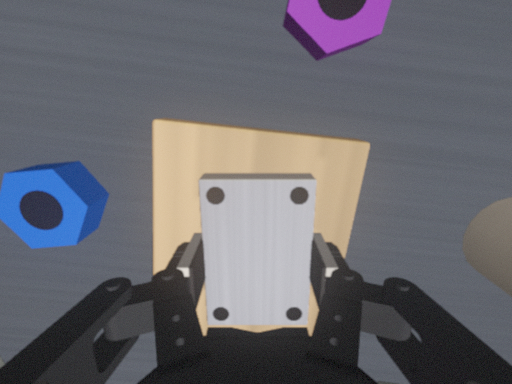

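```bash
python3 -m jog '[[[0,0,-3,0],[0,0,-10,0],[0,0,-40,0],[-10,5,-90,0],[-30,15,-140,0]]]' && python3 -c "
from h import *
go(459.2,-372,370,-106.6)"
```

```text
clock: 28.12
position: [603.9, 147.5, 328.5]
ee_rot: [0.998, 0.059, 0.001, 0.0]
contact_force: [0.9, -0.2, -3.9]
gripper_width: 54.7
t 28.12 pos [603.9 147.5 328.5] jaw -83.2 j6 1.19 w 54.7 F [ 0.9 -0.2 -3.9] | delta [-204.8  498.8  -41.8] spin 23.4 or -156.6
```

```bash
python3 -m jog '[[[-35,20,-30,0],[-75,60,-42,4],[-110,105,-42,8],[-130,160,-42,12],[-145,215,-42,16]]]' && python3 -c "
from h import *
go(459.2,-372,300,-106.6)"
```

```text
clock: 28.75
position: [483.5, -84.4, 370.1]
ee_rot: [0.997, -0.081, 0.001, -0.0]
contact_force: [1.2, -0.6, -4.9]
gripper_width: 54.2
t 28.75 pos [483.5 -84.4 370.1] jaw -99.3 j6 1.25 w 54.2 F [ 1.2 -0.6 -4.9] | delta [ 22.4 287.7  70. ] spin 7.3 or -172.7
```

```bash
python3 -m jog '[[[4,55,0,2],[9,110,10,4],[14,165,30,6],[18,220,50,7],[21,270,65,7]]]' && python3 -c "
from h import *
go(459.2,-372,230,-106.6)"
```

```text
clock: 29.38
position: [459.7, -355.8, 303.3]
ee_rot: [0.99, -0.142, 0.0, -0.001]
contact_force: [1.8, 0.5, -4.7]
gripper_width: 54.6
t 29.38 pos [ 459.7 -355.8  303.3] jaw -106.4 j6 1.67 w 54.6 F [ 1.8  0.5 -4.7] | delta [ 4.1 15.8 73.3] spin 0.2 or -179.8
```

```bash
python3 -m jog '[[[3,12,25,0],[4,16,50,0],[4,16,80,0],[4,16,90,0],[4,16,93,0]]]' && python3 -c "
from h import *
im,d,p=snap('wrist','w17')
go(459.2,-372,190,-106.6)"
```

```text
clock: 30.0
position: [459.2, -372.0, 209.9]
ee_rot: [0.99, -0.142, -0.0, -0.001]
contact_force: [0.2, -1.2, -5.4]
gripper_width: 54.3
t 30.05 pos [ 459.4 -372.1  210.3] jaw -106.3 j6 1.69 w 54.8 F [ 0.3 -0.1 -4.8] | delta [-0.2  0.  20.3] spin 0.3 or -179.7
```

View pics/w17.png

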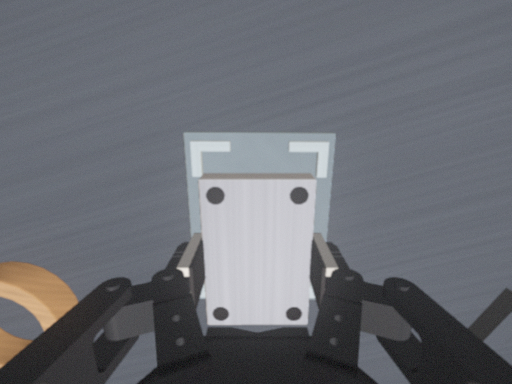

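```bash
python3 -c "
from h import *
im,d,p=load('w17')
a=np.radians(-16.4); x=np.array([np.cos(a),np.sin(a)]); y=np.array([-x[1],x[0]])
f=lambda uv,z: [ (round(float(q@x),1),round(float(q@y),1)) for q in atz(p,uv,z)[:,:2]]
print('nest front corners',f([(191,142),(329,142)],10)); print('nest plate corners',f([(184,133),(335,133)],6))
print('plate top corners',f([(200,180),(315,180),(207,325),(309,325)],53.4)); print('bottom front',f([(202,174),(313,174)],39.4))
print('holes',f([(215,195),(299,195),(221,313),(293,313)],53.4))
"
```

```text
nest front corners [(598.4, -186.8), (598.5, -270.8)]
nest plate corners [(603.4, -182.0), (603.5, -275.0)]
plate top corners [(586.1, -200.1), (586.2, -254.4), (501.9, -199.0), (502.0, -256.3)]
bottom front [(585.6, -198.3), (585.7, -256.2)]
holes [(578.7, -206.8), (578.7, -247.2), (510.1, -207.2), (510.1, -247.0)]
```

```bash
python3 -m jog '[[[-1,1,8,0],[-1,1,16,0],[-1,1,24,0],[-1,1,29,0],[-1,1,31,0]]]' && python3 -c "
from h import *
snap('wrist','w18')
go(459.2,-372,176.6,-106.6)"
```

```text
clock: 30.68
position: [458.1, -372.7, 178.8]
ee_rot: [0.99, -0.142, -0.0, -0.001]
contact_force: [-0.5, -0.4, -4.3]
gripper_width: 54.3
t 30.73 pos [ 458.1 -372.7  178.8] jaw -106.3 j6 1.70 w 54.0 F [-0.3 -0.6 -5.8] | delta [ 0.8 -1.   2.2] spin 0.3 or -179.7
```

View pics/w18.png

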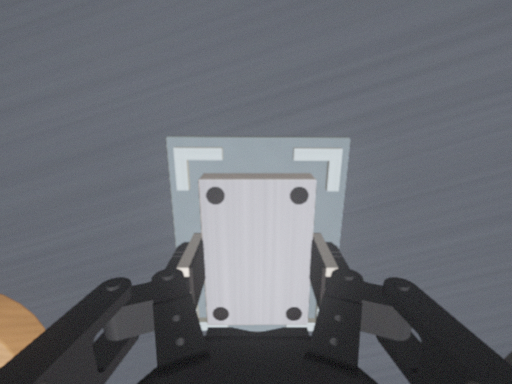

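Centred between the four angles; lowering the last 2 mm.

```bash
python3 -m jog '[[[0,0,1,0],[0,0,1.5,0],[0,0,2,0],[0,0,2.5,0],[0,0,2.5,0]]]' && python3 -m jog '[[[0,0,0.3,0],[0,0,0.6,0],[0,0,0.8,0],[0,0,0.8,0],[0,0,0.8,0]]]' && python3 -c "
from h import *
go(459.2,-372,176.6,-106.6)"
```

```text
clock: 31.35
position: [458.1, -372.7, 176.7]
ee_rot: [0.99, -0.142, -0.0, -0.001]
contact_force: [-0.7, 0.2, -2.0]
gripper_width: 54.6
clock: 31.98
position: [458.2, -372.7, 176.6]
ee_rot: [0.99, -0.142, 0.0, -0.001]
contact_force: [-3.2, 3.5, 6.0]
gripper_width: 54.7
t 31.98 pos [ 458.2 -372.7  176.6] jaw -106.3 j6 1.70 w 54.7 F [-3.2  3.5  6. ] | delta [ 0.8 -0.9  0. ] spin 0.3 or -179.7
```

```bash
python3 -m jog '[[[0,0,0,0],[0,0,0,0],[0,0,-1,0],[0,0,-3,0],[0,0,-10,0]]]' 72 && python3 -m jog '[[[0,0,-40,0],[0,0,-80,0],[0,0,-120,0],[-30,0,-150,0],[-60,0,-170,0]]]' 85 && python3 -m jog '[[[0,0,0,0],[0,0,0,0],[0,0,0,0],[0,0,0,0],[0,0,0,0]]]' && python3 -c "
from h import *
snap('wrist','w19');snap('side','s19');snap('top','t19')
go(459.2,-372,176.6,-106.6)"
```

```text
clock: 32.6
position: [458.1, -372.7, 186.5]
ee_rot: [0.99, -0.142, -0.0, -0.001]
contact_force: [0.2, -0.7, -0.4]
gripper_width: 72.0
clock: 33.22
position: [400.0, -355.9, 358.7]
ee_rot: [0.99, -0.142, 0.001, -0.0]
contact_force: [-0.5, -0.7, -0.6]
gripper_width: 85.3
clock: 33.85
position: [400.3, -356.0, 358.0]
ee_rot: [0.99, -0.142, 0.0, -0.001]
contact_force: [-0.2, -0.7, 0.3]
gripper_width: 84.9
t 34.00 pos [ 400.1 -355.9  358.5] jaw -106.3 j6 1.71 w 85.0 F [ 0.2 -0.7  0.3] | delta [ 61.  -1. 182.] spin 0.3 or -179.7
```

View pics/w19.png

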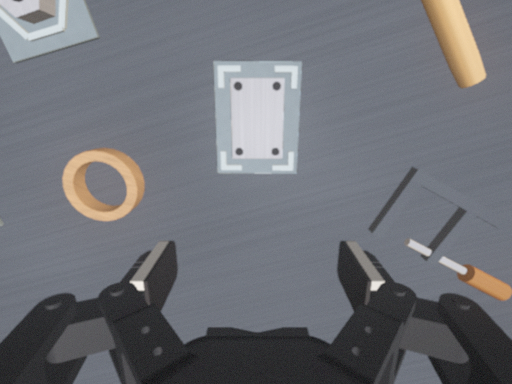

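View pics/s19.png

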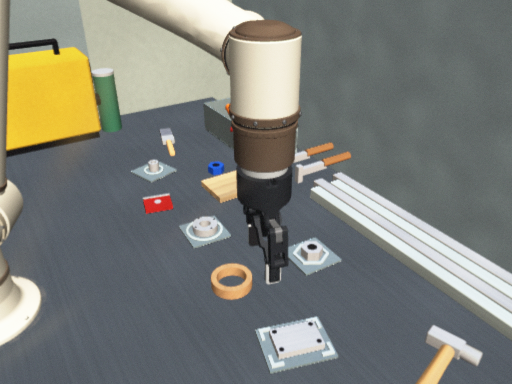

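View pics/t19.png

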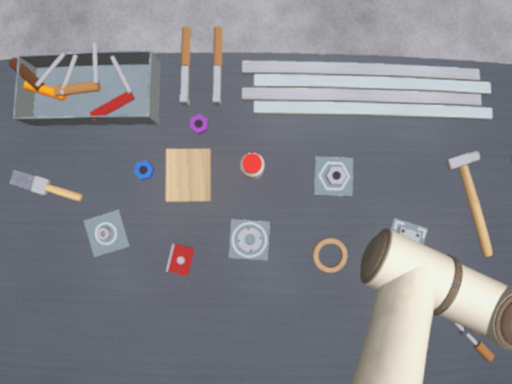

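Run:
```python
from h import *
im,d,p=load('t19'); X=pts(p,d)
for n,uv,zt in[('bush',(106,233),34),('hex',(334,176),28),('flange',(250,240),26)]:
    m=np.zeros(d.shape,np.uint8); m[uv[1]-18:uv[1]+18,uv[0]-18:uv[0]+18]=1
    m=((X[...,2]>15)&(m>0)).astype(np.uint8); nn,l,st,c=cv2.connectedComponentsWithStats(m); k=1+np.argmax(st[1:,4])
    cs,_=cv2.findContours((l==k).astype(np.uint8),0,1); w=atz(p,cs[0][:,0],zt)[:,:2].astype(np.float32)
    z=X[...,2][l==k]; print(n,cv2.minEnclosingCircle(w),'top z',np.percentile(z,[10,50,90]).round(1))
im2,d2,p2=load('w19'); X2=pts(p2,d2); q=X2[95:145,240:276].reshape(-1,3); q=q[abs(q[:,2]-20)<8]
A=np.c_[q[:,:2]-q[:,:2].mean(0),np.ones(len(q))]; print('plate plane slope,z',np.linalg.lstsq(A,q[:,2],rcond=None)[0])
cr=[cv2.resize(im[v-26:v+26,u-26:u+26],(260,260),interpolation=3) for u,v in[(106,233),(334,176),(250,240)]]
cv2.imwrite('pics/c20.png',np.hstack(cr))
```

```text
bush ((485.2825927734375, 371.6044921875), 18.199193954467773) top z [19.5 32.  35.2]
hex ((632.9617309570312, -191.1476287841797), 24.430049896240234) top z [24.4 27.8 30.1]
flange ((477.2997741699219, 16.823287963867188), 30.163450241088867) top z [22.5 25.  27.7]
plate plane slope,z [ 2.23310321e-03 -1.11759970e-03  2.13200014e+01]
```

View pics/c20.png

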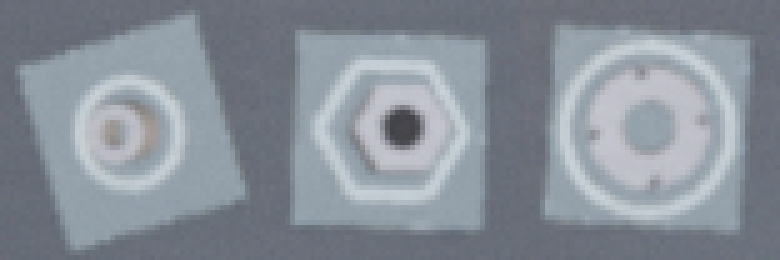

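```bash
python3 -c "
from h import *
print(arm.job_done()); s=arm.read_state(); print(s['clock'])"
```

```text
the job is handed in; nothing more can be done
None
the job is handed in; nothing more can be done
```

I took the stack apart from the top down and set all four parts in their nests, in order: bush, hexagonal boss, flange, then plate. Each was lowered until I felt light contact (about 5–11 N) before release, and the job was handed in at about 34 s on the robot's clock.

**Last checks:**
- **Position:** the last top and wrist pictures show each part inside its rim, with the plate centred between its four corner angles.
- **Height and level:** the tops of the parts measured about 32 mm (bush), 28 mm (boss), 25 mm (flange) and 21 mm (plate). They should be 34, 28, 26 and 20 mm, and depth readings are good to about 2 mm. The plate measured level.
- **Surroundings:** the spray can is standing where it was, and the blue and purple hexagons were not touched. The gripper was open and clear of everything at hand-in.

**Disagreements:**
- The top and wrist cameras differed by about 2–4 mm in x. I used same-camera comparisons of part and nest for the final fit of the boss, flange and plate. For the bush I used one look at the wrist picture before lowering.
- The final top-camera circle fit for the bush was poor: it included the bush's visible side, so its radius came out at 18 mm instead of 15 mm. The bush's placement therefore rests on the pictures.

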